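Draw the lane stop back with the hooked rod

ROBOT

A 7-joint arm with a two-finger parallel gripper is mounted at the origin on the work surface. World frame = base frame: x ahead of the robot, y to its left, z up, the work surface at z = 0. Lengths are in m, angles in rad, forces in N, time in s.
With the tool pointing down it reaches from about 0.425 to 0.925 m from the base axis. Payload 6.8 kg.
Tool frame: the origin (TCP) lies midway between the tips of the shut fingers; the grasp point (between the pads) lies 19 mm behind it (env.hold_point_z is the distance from the TCP to the grasp point, in m); z points along the fingers, y is the line along which they close (so a half turn about z gives the same grasp; the last joint's range is limited). The gripper opens to 88 mm and grips with 3 to 60 N. Pads are 20 mm wide; open, the fingers measure 115 mm over their backs; the gripper's body (75 mm by 178 mm) begins 61 mm behind the grasp point.
Start: joints at [1.182, 0.477, 0.022, 1.555, -0.011, 1.109, -0.083], TCP at [0.187, -0.649, 0.223] pointing down, gripper open.
Joint ranges: [-2.96, 2.96], [-0.34, 2.1], [-1.41, 1.46], [0.24, 2.44], [-1.37, 4.51], [0.17, 1.92], [-2.96, 2.96]. Speed limits (rad/s): [2.39, 2.39, 3.14, 3.14, 3.14, 3.14, 3.14].

INTERFACE

Orientations are given as a 3x3 rotation matrix whose columns are the frame's x, y, z axes.
In Python, from cell import observe, optics, job, env gives the robot as it stands. The module is installed in compiled form; this text tells all that it offers.
- The arm moves only by the tool carry_out, never from a script. Its argument "targets" is a list of rows, each a list of 6 numbers: the shift along the tool's x, y, z in cm, then the turn, a rotation vector about the tool's x, y, z in degrees. A call has 1 to 10 rows; each row is the pose to reach, as a shift and turn from the pose commanded when the call began, along the tool's axes at that moment; what a row does not reach only later rows make up. A row lasts 1/8 s, in which the tool goes at most 62.5 mm and 10.7 degrees, less where a joint would pass 70% of its speed; a pose out of reach is approached as far as the arm can. A call with a gripper value outside its range is refused whole. "claw" is the finger opening in cm, from 0 to 8.78, set as the call begins (left out, the last holds). The fingers move at their own pace and stop on an object; "squeeze" is the grip in N (left out, the last holds). Time passes only in rows, so rows that repeat a pose let the fingers close. It gives the time, the measured TCP pose, the force, the opening and the grip force at its end, in the units of the state.
- observe(): the state, without advancing time (a new reading comes with each control period).
- optics.grab_frame(name): name is "side" or "top" or "wrist"; returns (picture, depth): 400x640x3 uint8, red, green, blue; 400x640 float32, m along the optical axis (not along the pixel's ray), 0 where there is no reading.
- optics.get_calibration(name): a dict with "mtx" (3x3 intrinsics, pixels), "distortion" ([k1, k2, p1, p2, k3] as OpenCV has them; the pictures are not rectified), "rvec" (rotation vector, rad) and "tvec" (3), from world to camera coordinates, as OpenCV has them. Camera axes: x right, y down, z forward; pixel columns grow to the right and rows downward; lengths in m; the calibration is good to about 2 mm. A picture is of the moment at which its call begins: read the wrist's pose just before it. get_calibration takes no time and is no camera call; for the wrist camera it gives the pose at the moment of the call.
- job.job_done(): hands the job in; it is judged then, once.
The state is a dict: "t": time; "joint_pos": joint angles; "qvel": joint speeds; "joint_torque": joint torques, N m; "ee_pos": TCP position; "tool_rot": TCP orientation; "ft_force": force on the tool from outside, world axes, zero at the start; "wrist_torque": the same for the moment, N m; "grip_width": finger opening in m; "grip_force": force on a finger pad.
Only numpy, scipy, OpenCV 4.12 (cv2) and the standard library are available. Lean on these libraries where they do the work, as an engineer would, in place of code of your own. Each camera call takes 0.05 s, during which the arm holds its last target. There are 200 camera calls.

TASK

The bottling line is stopped and its lane stop, a spring-loaded blade under the bar guard, has to be set open: take the hooked rod from its two rests, reach it in under the guard into the eye of the stop's draw bar, draw the bar gently back until the notch in its underside drops over the keeper plate, and ease off so that it stays there by itself. Unhook without letting the stop snap back, lay the rod back in its two rests as you found it and let go. Do not wrench the bar, do not touch it with the gripper, and leave the bottles and the other things where they are.

Things in the scene. Friction and masses are not known exactly. Their poses are not given: they have to be found in the camera images.
- rod: the hooked rod, about 220 g: black square handle 180 mm long, 24 x 24 mm, then a straight 8 mm steel rod bent 90 degrees at its end into a plain L hook. Origin: middle of the handle, on its axis; x along the rod to the hook leg (at x = 205 mm), which points to -z and ends 36 mm below the axis. Balances some 30 mm in front of the origin. Lies level at the start, hook leg down
- rod_tip (a point): lower, rounded end of the rod's hook leg (8 mm diameter): on the rod at x = 205, z = -36 mm
- rest: the rod's rest, fixed, left or right of the robot (a tray of caps on the other side): base plate 170 x 70 mm, two white U yokes at x = +60 and -60 mm, 12 mm thick, 34 mm wide inside, tops 84 mm high, in which the handle lies along x, hook to +x, its axis 70 mm over the table; its sides are free between the yokes. Origin on the table, middle of the plate
- lane: the lane unit, fixed. Origin on the table, straight below the eye while the stop is out (as at the start); x points away from the robot along the draw bar to the lane (a low conveyor at x = 230 to 330 mm, two more bottles standing in it), y along the lane, z up
- stop (a joint): how far the stop blade and its draw bar, which slide together, are drawn, m: 0 out in the lane (start), growing as they come back along the lane unit's -x; solid end stop at 0.066. A spring pushes them out with 3 N at 0, 8 N at 0.066
- guard (a point): middle of the front edge of the lane unit's guard (lane frame x = -90, z = 204 mm): level steel bars of 8 to 10 mm, underside 199 mm over the table, covering x = -90 to 360 and y = -130 to 130 mm, on a 16 mm round post at each corner. Front and sides are open below the bars
- bar: draw bar, steel, 16 x 16 mm. Origin in the centre of the eye at its near end, x as the lane unit's. At its far end (x = 160 mm, 105 mm high) a pin hinges it to the stop blade, so that its near end can be lifted or let down; by its own weight it lies on the keeper (see notch). A pulling hook rubs in the eye and can hold the bar up, so press it lightly down while drawing
- notch (a point): middle of the one notch (8 mm wide, 8 mm deep, square) in the bar's underside, 75 mm farther in than the eye. Below it stands the keeper, a fixed plate 4 mm thick across the bar, edge 95 mm high, on which the bar slides. It is adjustable: the notch comes over it after 44 to 56 mm of draw, different each time, with 2 mm play either way; feel the drop. Eased off there, the spring seats and holds it
- eye (a point): centre of the eye, a flat-lying ring of 8 mm round steel with an upright hole of 20 mm. In the lane unit's frame x = 0, z = 103 mm at the start; x grows more negative as the bar is drawn, and z falls by about 15 mm to 88 mm when the notch drops over the keeper
- bottle_a: loose bystander: closed black bottle with a gold-coloured cap, 58 mm diameter, 115 mm tall, origin at the centre of its foot; on the table under the guard, beside the draw bar, to the left
- bottle_b: loose bystander: closed black bottle with a gold-coloured cap, 58 mm diameter, 115 mm tall, origin at the centre of its foot; on the table under the guard, beside the draw bar, to the right
- bottle_e: loose bystander: closed black bottle with a gold-coloured cap, 58 mm diameter, 115 mm tall, origin at the centre of its foot; on the table far to the left
- cap: loose bystander: gold-coloured cap, 38 mm diameter, 22 mm high, on the table in front of the guard; origin at the centre of its underside
- spanner: loose bystander: steel spanner 160 mm long lying far to the right
Mind the look-alikes: they are no part of the job. Leave any green look-alike of the rest alone.

How it is judged:
On the way, in this order (a step that is already met when the one before it is completed fails the run):
1. the draw bar is being drawn by the hooked rod (drawn at least 20 mm, rod pulling on the bar) (value of joint stop above 0.02 m and contact force between rod and bar above 1 N), for 0.1 s.
2. the bar stays drawn in its notch on the keeper with the hook out of the eye (value of joint stop above 0.036 m and z of eye in the frame of lane below 0.096 m and contact force between rod and bar below 0.1 N and distance between rod_tip and eye above 0.045 m), for 0.2 s.
At the end, for the whole second after the job is handed in: The bar rests by itself in its notch on the keeper (drawn over 36 mm, eye under 96 mm high). The rod lies released and at rest in both yokes, hook end to the rest's +x, leg down (middle within 20 mm along, 10 mm across, axis 64 to 74 mm high, upright within 0.2 rad) (value of joint stop above 0.036 m and z of eye in the frame of lane below 0.096 m and x of rod in the frame of rest between -0.02 and 0.02 m and y of rod in the frame of rest between -0.01 and 0.01 m and z of rod in the frame of rest between 0.064 and 0.074 m and angle between rod's own z axis and vertical below 0.2 rad and x of rod_tip in the frame of rest above 0 m and linear speed of rod below 0.02 m/s and velocity of joint stop between -0.02 and 0.02 m/s); the robot touches nothing.
It fails at once if the bar is wrenched: the rod loads the draw bar with more than 20 N (contact force between rod and bar above 20 N).
It fails at once if the stop snaps back: it flies out faster than 0.4 m/s (velocity of joint stop below -0.4 m/s).
It fails at once if the gripper or arm touches the draw bar (contact force between any of the fingers, the arm and bar above 0.5 N).
It fails at once if a bystander is moved more than 20 mm (distance of any of bottle_a, bottle_b, bottle_e, cap, spanner from where it was at the start of the episode above 0.02 m).
It fails at once if a bottle is tipped over (angle between any of bottle_a, bottle_b, bottle_e's own z axis and vertical above 0.35 rad).
It also fails if it takes over 72 s, if anything falls off the work surface, if the arm or the gripper's body presses on something with over 40 N, if the wrist force passes 120 N, or if a joint passes its speed limit or range.

## Working session

There is one attempt and no reset: what is moved stays moved. The work goes in short steps, Python scripts to look and compute and a tool call to move; the robot and the scene stay as the last step left them, time stands still between calls to the robot, and variables do not carry over. Pictures are saved under pics/ and viewed, at most 10 in all, crops included, and the job is handed in when it is done.

Besides the shell and the picture viewer there is one more tool, called after "Request:" as name(argument=value, ...) on one line, values as JSON. carry_out: Moves the arm, as the interface text tells. Its arguments: {"type":"object","properties":{"targets":{"type":"array","items":{"type":"array","items":{"type":"number"}}},"claw":{"type":"number"},"squeeze":{"type":"number"}},"required":["targets"]}

```bash
mkdir -p pics; cat > h.py <<'E'
import numpy as np,cv2
from cell import observe,optics,job,env
def cal(n):
    c=optics.get_calibration(n);R=cv2.Rodrigues(np.array(c['rvec'],float))[0]
    return np.array(c['mtx'],float),np.array(c['distortion'],float),R,np.array(c['tvec'],float).ravel()
def cloud(n):
    K,D,R,t=cal(n);im,d=optics.grab_frame(n)
    v,u=np.mgrid[0:400,0:640]
    p=cv2.undistortPoints(np.stack([u,v],-1).reshape(-1,1,2).astype(float),K,D).reshape(400,640,2)
    P=np.dstack([p*d[...,None],d])
    W=(P-t)@R
    W[d==0]=np.nan
    return im,W
def save(n,im): cv2.imwrite('pics/'+n+'.png',im[...,::-1])
E
python3 - <<'E'
from h import *
o=observe();print({k:np.round(v,3).tolist() for k,v in o.items()},env.hold_point_z)
for n in ('side','top'):
    im,W=cloud(n);save(n+'0',im);np.savez('pics/'+n+'0.npz',im=im,W=W)
    print(n,-cal(n)[2].T@cal(n)[3])
E
```

```text
{'t': 0.0, 'joint_pos': [1.182, 0.478, 0.022, 1.556, -0.011, 1.109, -0.083], 'qvel': [-0.0, -0.0, -0.001, -0.0, 0.0, -0.001, -0.001], 'joint_torque': [-0.001, -58.286, 1.534, -27.261, -0.054, 0.017, 0.0], 'ee_pos': [0.187, -0.648, 0.222], 'tool_rot': [[0.961, 0.277, -0.001], [0.277, -0.961, 0.002], [-0.0, -0.002, -1.0]], 'ft_force': [-0.274, 0.377, -0.481], 'wrist_torque': [-0.032, -0.022, -0.05], 'grip_force': 0.0, 'grip_width': 0.088} 0.0187
side [-0.2542278  1.1100955  0.9224735]
top [ 0.34458367 -0.01802806  1.29411836]
```

View pics/top0.png

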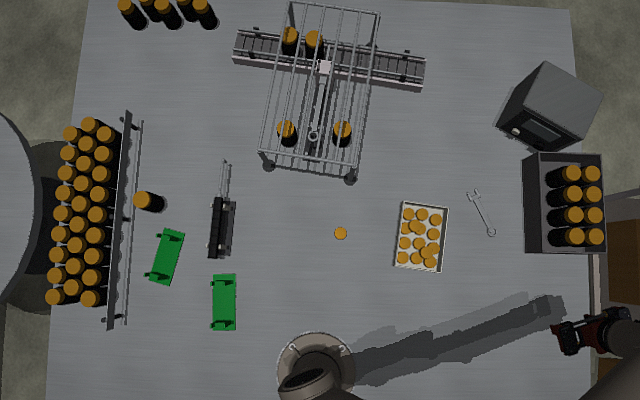

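View pics/side0.png

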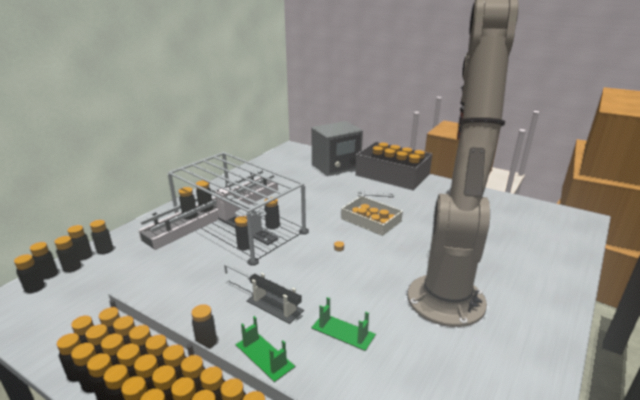

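Top picture: candidates for the rod and rest are the black handle in white/grey yokes at (222,228) with its hook at (226,163), the green look-alike at (165,257), and the green one at (223,302). I choose (222,228). The eye is near (313,135) and the bar runs up to the block at (325,67). The guard's front edge runs (262,165)-(352,178), the cap is at (340,233), and bottles a and b are at (287,133) and (342,133). The side picture agrees: rod on white yokes at (275,290).

```bash
python3 - <<'E'
from h import *
z=np.load('pics/top0.npz');im,W=z['im'],z['W']
a=cv2.resize(im[150:270,190:250],None,fx=5,fy=5,interpolation=cv2.INTER_CUBIC)
b=cv2.resize(im[90:190,250:360],None,fx=5,fy=5,interpolation=cv2.INTER_CUBIC)
c=np.zeros((600,860,3),np.uint8);c[:,:300]=a;c[:500,305:855]=b
save('crop1',cv2.resize(c,(800,558)))
# handle
def box(x0,y0,x1,y1):
    q=W[y0:y1,x0:x1].reshape(-1,3);return q[~np.isnan(q[:,0])]
h=box(205,185,240,262);
h=h[(h[:,2]>.075)&(h[:,2]<.1)];print('handle',len(h),h.mean(0),h.min(0),h.max(0))
r=cv2.minAreaRect((h[:,:2]*1000).astype(np.float32));print(r)
g=box(215,150,240,200);g=g[(g[:,2]>.055)&(g[:,2]<.09)];print('rod',len(g));print(np.round(g[np.argsort(g[:,0])][::max(1,len(g)//15)],4))
for n,bx in dict(eye=(303,122,325,148),).items():
    q=W[bx[1]:bx[3],bx[0]:bx[2],2];print((q*1000).round()[::1,:].astype(int))
for n,(u,v) in dict(cap=(340,233),pl=(267,167),pr=(351,177),pfl=(290,3),pfr=(378,14),ba=(287,127),bb=(342,127)).items():
    print(n,np.nanmedian(W[v-1:v+2,u-1:u+2].reshape(-1,3),0).round(4))
E
```

```text
handle 555 [0.42259826 0.30829558 0.08154114] [0.32856009 0.28381722 0.0750876 ] [0.5447412  0.33173881 0.08967365]
((436.68560791015625, 307.104736328125), (41.8433723449707, 215.97645568847656), 86.78209686279297)
rod 141
[[0.501  0.3023 0.0877]
 [0.5046 0.3008 0.083 ]
 [0.5079 0.3078 0.0798]
 [0.5113 0.2962 0.0791]
 [0.517  0.3119 0.0778]
 [0.5239 0.3012 0.0744]
 [0.5332 0.3085 0.0717]
 [0.5421 0.3057 0.0729]
 [0.5538 0.3059 0.0753]
 [0.5622 0.3023 0.0798]
 [0.5733 0.3057 0.0689]
 [0.5824 0.3062 0.0692]
 [0.5922 0.3012 0.0674]
 [0.6027 0.2998 0.0759]
 [0.6127 0.2982 0.0726]
 [0.6219 0.3019 0.0725]]
[[                 209                   -1                    1
                    -2                    0                   -7
                    12                    6                   14
                    16                  111                  107
                   109                  111                  110
                    99                   11                   13
                   202                  208                  205
                    12]
 [          
[... 11521 characters left out ...]
    -2                   12
                    13                   10                    8
                     7                   11                    8
                     8                   13                   11
                    13                  202                  211
                   212                   11                   17
                    11                   15                   -3
                    -4]]
cap [ 0.4158 -0.0605  0.0229]
pl [0.616  0.1732 0.0133]
pr [ 0.5801 -0.0873  0.0737]
pfl [1.0627 0.1049 0.2051]
pfr [ 1.0303 -0.1484  0.2058]
ba [0.7162 0.1054 0.1139]
bb [ 0.6935 -0.053   0.2042]<stdin>:15: RuntimeWarning: invalid value encountered in cast
```

View pics/crop1.png

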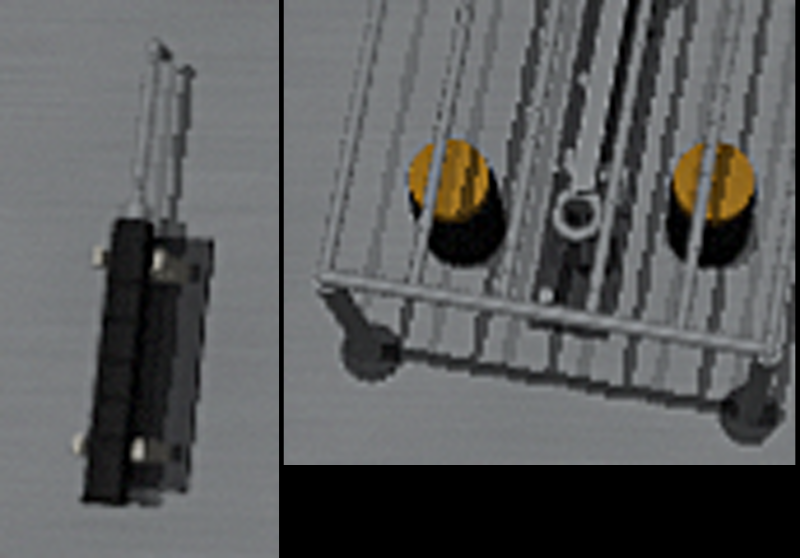

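```bash
python3 - <<'E'
from h import *
z=np.load('pics/top0.npz');im,W=z['im'].astype(int),z['W']
H,Wd=400,640;v,u=np.mgrid[0:H,0:Wd]
def sel(x0,y0,x1,y1,za,zb,m=True):
    s=(u>=x0)&(u<x1)&(v>=y0)&(v<y1)&(W[...,2]>za)&(W[...,2]<zb)&m
    return W[s]
g=sel(250,0,385,190,.195,.215)
r=cv2.minAreaRect((g[:,:2]*1000).astype(np.float32));print('guard',len(g),r,np.median(g[:,2]));print(cv2.boxPoints(r))
# dark handle top
q=sel(200,190,245,265,.074,.09,im.sum(-1)<110)
c=np.median(q[:,:2],0)
print('handle',len(q),np.median(q[:,2]));r=cv2.minAreaRect((q[:,:2]*1000).astype(np.float32));print(r)
d=np.linalg.svd(q[:,:2]-q[:,:2].mean(0),full_matrices=False)[2][0];print('yaw',np.degrees(np.arctan(d[1]/d[0])),q[:,:2].mean(0));
s=(q[:,:2]-q[:,:2].mean(0))@d;t=(q[:,:2]-q[:,:2].mean(0))@[-d[1],d[0]];print(np.percentile(s,[0,1,99,100]),np.percentile(t,[0,2,98,100]))
w=sel(205,185,240,262,.075,.1,im.min(-1)>140);print('yoke tops',w.round(3)[::3])
e=sel(303,130,325,143,.098,.116);print('ring',np.median(e[:,2]));
e=sel(305,132,319,142,.098,.116);print(e.mean(0),e.min(0),e.max(0))
hk=sel(220,150,235,175,.055,.09);i=hk[:,0]>hk[:,0].max()-.01;print('hook',hk[i].mean(0),hk[:,0].max())
l=np.linalg.svd(hk[:,:2]-hk[:,:2].mean(0))[2][0];print(np.degrees(np.arctan(l[1]/l[0])))
E
```

```text
guard 3321 ((828.8070068359375, 10.724533081054688), (274.7993469238281, 464.7793273925781), 81.85897064208984) 0.20653511060378332
[[ 579.30206   -92.38176 ]
 [1039.3976   -158.19923 ]
 [1078.312     113.830826]
 [ 618.21643   179.6483  ]]
handle 488 0.08161730788365945
((418.525146484375, 308.6017150878906), (24.764978408813477, 179.49440002441406), 88.05548095703125)
yaw -2.1365129590467182 [0.41684393 0.30812706]
[-0.09142122 -0.09054129  0.08577195  0.08806406] [-0.01276041 -0.01158552  0.01080966  0.01211562]
yoke tops [[0.484 0.287 0.083]
 [0.478 0.288 0.081]
 [0.365 0.33  0.085]
 [0.364 0.29  0.079]]
ring 0.10565228226435978
[0.69241747 0.03020298 0.10538746] [0.67716289 0.01379715 0.09998008] [0.70612768 0.04654483 0.11092568]
hook [0.62033066 0.30099236 0.0710152 ] 0.6245933730457207
-3.0089897229995732
```

Crop: black handle with the L hook at top left, in white yokes on a dark plate. This is the right rod, not one of the green ones. The eye ring is clearly visible between the guard bars, at about (577,213) in the crop.

```bash
cat >> h.py <<'E'
from scipy.spatial.transform import Rotation as Ro
import json,os
def Rdown(yaw):  # tool x at world yaw (deg), z down
    c,s=np.cos(np.radians(yaw)),np.sin(np.radians(yaw));return np.array([[c,s,0],[s,-c,0],[0,0,-1.]])
def cmd(): return [np.array(a) for a in json.load(open('cmd.json'))]
def rows(way,keep=True):
    """way: list of (pos,R or yaw,n): prints rows and stores the final commanded pose"""
    p0,R0=cmd();p,R=p0,R0;out=[]
    for q,y,n in way:
        q=np.array(q,float);T=Rdown(y) if np.isscalar(y) else y
        w=Ro.from_matrix(R.T@T).as_rotvec()
        for i in range(1,n+1):
            P=p+(q-p)*i/n;M=R@Ro.from_rotvec(w*i/n).as_matrix()
            out.append(np.r_[R0.T@(P-p0)*100,Ro.from_matrix(R0.T@M).as_rotvec(degrees=True)].round(2))
        p,R=q,T
    L=out[-1]
    print(json.dumps([[float(x) for x in o] for o in out]),len(out))
    if keep: json.dump([(p0+R0@L[:3]/100).tolist(),(R0@Ro.from_rotvec(L[3:],degrees=True).as_matrix()).tolist()],open('cmd.json','w'))
E
python3 - <<'E'
from h import *
o=observe();json.dump([o['ee_pos'].tolist() if hasattr(o['ee_pos'],'tolist') else o['ee_pos'],np.array(o['tool_rot']).tolist()],open('cmd.json','w'))
rows([([.26,-.56,.30],30,2),([.55,-.2,.35],95,8)])
rows([([.53,.1,.35],145,5),([.4465,.3073,.25],177.9,5)])
E
```

```text
[[4.73, -3.22, -3.9, -0.05, -0.0, -6.96], [9.47, -6.45, -7.81, -0.09, -0.0, -13.91], [14.2, -9.77, -8.43, -0.09, -0.01, -22.04], [18.93, -13.09, -9.05, -0.09, -0.02, -30.16], [23.66, -16.41, -9.67, -0.09, -0.02, -38.29], [28.39, -19.73, -10.29, -0.09, -0.03, -46.41], [33.12, -23.05, -10.91, -0.09, -0.04, -54.54], [37.85, -26.37, -11.53, -0.08, -0.04, -62.66], [42.58, -29.69, -12.15, -0.08, -0.05, -70.79], [47.31, -33.01, -12.77, -0.08, -0.06, -78.91]] 10
[[6.01, 0.12, -0.0, -0.0, 0.0, -10.0], [12.02, 0.25, -0.0, -0.0, 0.0, -20.0], [18.04, 0.37, -0.0, -0.0, 0.0, -30.0], [24.05, 0.49, -0.0, -0.0, 0.0, -40.0], [30.06, 0.62, -0.0, -0.0, 0.0, -50.0], [34.34, -0.69, 2.0, -0.0, 0.0, -56.58], [38.61, -1.99, 4.0, -0.0, 0.0, -63.16], [42.89, -3.29, 6.0, -0.0, 0.0, -69.74], [47.16, -4.59, 8.0, -0.0, 0.0, -76.32], [51.44, -5.9, 10.0, -0.0, 0.0, -82.9]] 10
```

Request:
carry_out(targets=[[4.7,-3.2,-3.9,0,0,-7],[9.5,-6.5,-7.8,0,0,-14],[14.2,-9.8,-8.4,0,0,-22],[18.9,-13.1,-9,0,0,-30],[23.7,-16.4,-9.7,0,0,-38.3],[28.4,-19.7,-10.3,0,0,-46.4],[33.1,-23,-10.9,0,0,-54.5],[37.8,-26.4,-11.5,0,0,-62.7],[42.6,-29.7,-12.1,0,0,-70.8],[47.31,-33.01,-12.77,-0.08,-0.05,-78.91]], claw=8.5, squeeze=60)

```text
t: 1.35
ee_pos: [0.5508, -0.1988, 0.3503]
tool_rot: [[-0.091, 0.996, 0.0], [0.996, 0.091, -0.001], [-0.001, -0.0, -1.0]]
ft_force: [0.6, 0.4, 0.6]
grip_width: 0.0846
grip_force: 0.0
```

Request:
carry_out(targets=[[6,0.1,0,0,0,-10],[12,0.25,0,0,0,-20],[18,0.4,0,0,0,-30],[24,0.5,0,0,0,-40],[30,0.6,0,0,0,-50],[34.3,-0.7,2,0,0,-56.6],[38.6,-2,4,0,0,-63.2],[42.9,-3.3,6,0,0,-69.7],[47.2,-4.6,8,0,0,-76.3],[51.44,-5.9,10,0,0,-82.9]])

```text
t: 2.6
ee_pos: [0.4459, 0.3077, 0.2487]
tool_rot: [[-0.999, 0.033, 0.001], [0.033, 0.999, -0.002], [-0.001, -0.002, -1.0]]
ft_force: [-0.3, 0.3, 0.3]
grip_width: 0.085
grip_force: 0.0
```

```bash
python3 - <<'E'
from h import *
o=observe();print(o['ee_pos'],o['joint_pos'],cmd())
im,W=cloud('wrist');save('w1',im)
im=im.astype(int)
m=(im.sum(-1)<110)&(W[...,2]>.074)&(W[...,2]<.09)&(np.hypot(W[...,0]-.4185,W[...,1]-.308)<.12)
q=W[m];print(len(q),np.median(q[:,2]))
if len(q)>50: print(cv2.minAreaRect((q[:,:2]*1000).astype(np.float32)))
E
```

```text
[0.44594787 0.30771641 0.24872019] [ 0.02149038  0.36803958 -0.92420856  1.79823994  0.32378408  1.13690936
  0.52785194] [array([0.44645698, 0.30730951, 0.24996366]), array([[-9.99326570e-01,  3.66934060e-02, -3.40107240e-05],
       [ 3.66934074e-02,  9.99326569e-01, -4.11778589e-05],
       [ 3.24768643e-05, -4.23980978e-05, -9.99999999e-01]])]
0 nan
  return _methods._mean(a, axis=axis, dtype=dtype,
  ret = ret.dtype.type(ret / rcount)
```

View pics/w1.png

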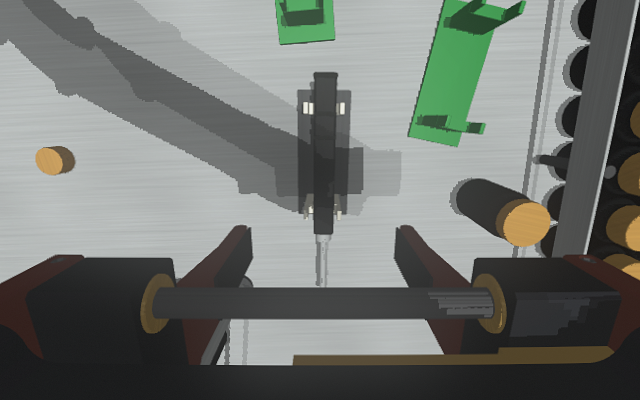

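The wrist picture shows the handle at (325,72)-(325,234), centred between the open fingers, with white yokes at (325,108) and (325,212). The rod runs to (322,285).

```bash
python3 - <<'E'
from h import *
im,W=cloud('wrist');im=im.astype(int)
v,u=np.mgrid[0:400,0:640]
m=(u>300)&(u<350)&(v>65)&(v<290)&(W[...,2]>.05)&(W[...,2]<.1)
q=W[m];print(len(q))
dk=m&(im.sum(-1)<200)&(W[...,2]>.073)&(v<240);q=W[dk];print(len(q),np.median(q[:,2]),cv2.minAreaRect((q[:,:2]*1000).astype(np.float32)))
d=np.linalg.svd(q[:,:2]-q[:,:2].mean(0),full_matrices=False)[2][0];print(np.degrees(np.arctan(d[1]/d[0])),q[:,:2].mean(0))
yk=m&(im.min(-1)>150)&(W[...,2]>.078)&(v<225);q=W[yk];a=q[q[:,0]<.42];b=q[q[:,0]>=.42];print('yokes',len(a),len(b),[((s.min(0)+s.max(0))/2).round(4) for s in (a,b)])
rd=m&(v>240)&(v<285);print('rod',W[rd].mean(0),W[rd][:,2].max())
rows([([.4465,.3075,.12],177.9,3),([.4465,.3075,.052],177.9,4)])
E
```

```text
4131
2576 0.08286104618484358 ((419.7110595703125, 308.5306396484375), (24.270328521728516, 178.9743194580078), 87.36770629882812)
-2.526736862190499 [0.43111134 0.30829661]
yokes 80 37 [array([0.3654, 0.3111, 0.0851]), array([0.4856, 0.3234, 0.0848])]
rod [0.53916658 0.30324558 0.0753069 ] 0.08162655013568307
[[-0.0, 0.01, 4.33, -0.0, -0.0, -0.0], [-0.0, 0.01, 8.66, -0.0, -0.0, -0.0], [-0.0, 0.02, 13.0, -0.0, -0.0, -0.0], [-0.0, 0.02, 14.7, -0.0, -0.0, -0.0], [-0.0, 0.02, 16.4, -0.0, -0.0, -0.0], [-0.0, 0.02, 18.1, -0.0, -0.0, -0.0], [-0.0, 0.02, 19.8, -0.0, -0.0, -0.0]] 7
```

Request:
carry_out(targets=[[0,0,4.3,0,0,0.2],[0,0,8.7,0,0,0.4],[0,0,13,0,0,0.5],[0,0,14.7,0,0,0.5],[0,0,16.4,0,0,0.5],[0,0,18.1,0,0,0.5],[0,0,19.8,0,0,0.5],[0,0,19.8,0,0,0.5]])

```text
t: 3.7
ee_pos: [0.4462, 0.3061, 0.0505]
tool_rot: [[-0.999, 0.045, -0.001], [0.045, 0.999, -0.003], [0.001, -0.003, -1.0]]
ft_force: [0.1, -0.4, 0.7]
grip_width: 0.0851
grip_force: 0.0
```

Request:
carry_out(targets=[[0,0,0,0,0,0],[0,0,0,0,0,0],[0,0,0,0,0,0],[0,0,0,0,0,0],[0,0,0,0,0,0],[0,0,0,0,0,0]], claw=1.5, squeeze=60)

```text
t: 4.45
ee_pos: [0.4468, 0.3066, 0.0516]
tool_rot: [[-0.999, 0.045, 0.001], [0.045, 0.999, -0.001], [-0.001, -0.001, -1.0]]
ft_force: [0.3, -0.3, -0.8]
grip_width: 0.0287
grip_force: 0.0
```

Request:
carry_out(targets=[[0,0,0,0,0,0],[0,0,0,0,0,0],[0,0,0,0,0,0],[0,0,0,0,0,0]])

```text
t: 4.95
ee_pos: [0.4468, 0.3067, 0.0516]
tool_rot: [[-0.999, 0.045, 0.001], [0.045, 0.999, -0.001], [-0.001, -0.001, -1.0]]
ft_force: [-0.6, 0.8, 0.4]
grip_width: 0.0235
grip_force: 60.0
```

```bash
python3 - <<'E'
from h import *
o=observe();print(o['ee_pos'],np.array(o['tool_rot']).round(4).tolist(),o['grip_force'],o['grip_width'],np.round(o['ft_force'],2))
R=np.array(o['tool_rot']);print('yaw',np.degrees(np.arctan2(R[1,0],R[0,0])))
p,_=cmd();json.dump([p.tolist(),Rdown(177.4).tolist()],open('cmd.json','w'));json.dump([p.tolist(),177.4],open('home.json','w'))
c,s=np.cos(np.radians(-8.14)),np.sin(np.radians(-8.14));ux=np.array([c,s])
eye=np.array([.693,.030]);k=.177  # grasp->leg
g0=eye-ux*(k+.13);g1=eye-ux*k
print(g0,g1)
rows([([p[0],p[1],.2],177.4,4)])
rows([([*(g0),.20],171.9,7)])
E
```

```text
[0.44678694 0.30672199 0.05161619] [[-0.999, 0.0453, 0.0007], [0.0453, 0.999, -0.0012], [-0.0008, -0.0011, -1.0]] 59.99764680862427 0.023489235508476574 [-0.61  0.77  0.35]
yaw 177.4021227111522
[0.38909301 0.07346886] [0.51778327 0.05506185]
[[0.0, 0.0, -3.7, 0.0, 0.0, 0.0], [0.0, 0.0, -7.4, 0.0, 0.0, 0.0], [0.0, 0.0, -11.1, 0.0, 0.0, 0.0], [0.0, 0.0, -14.8, 0.0, 0.0, 0.0]] 4
[[0.67, -3.38, -0.0, 0.0, 0.0, 0.79], [1.33, -6.75, -0.0, 0.0, 0.0, 1.57], [2.0, -10.13, -0.0, 0.0, 0.0, 2.36], [2.67, -13.51, -0.0, 0.0, 0.0, 3.14], [3.33, -16.89, -0.0, 0.0, 0.0, 3.93], [4.0, -20.26, -0.0, 0.0, 0.0, 4.71], [4.67, -23.64, -0.0, 0.0, 0.0, 5.5]] 7
```

Request:
carry_out(targets=[[0,0,-1,0,0,0],[0,0,-2.5,0,0,0],[0,0,-4.4,0,0,0],[0,0,-6.4,0,0,0],[0,0,-8.3,0,0,0],[0,0,-8.3,0,0,0]])

```text
t: 5.7
ee_pos: [0.4477, 0.3075, 0.1366]
tool_rot: [[-0.999, 0.046, 0.004], [0.046, 0.999, 0.0], [-0.004, 0.001, -1.0]]
ft_force: [0.4, -0.1, -1.1]
grip_width: 0.0237
grip_force: 60.0
```

```bash
python3 - <<'E'
from h import *
o=observe();R=np.array(o['tool_rot']);print(o['ee_pos'],R.round(4).tolist(),o['grip_force'],np.round(o['ft_force'],2),np.round(o['wrist_torque'],2))
h,y=json.load(open('home.json'));json.dump([[h[0],h[1],h[2]+.083],Rdown(y).tolist()],open('cmd.json','w'));print(h)
im,W=cloud('top');im=im.astype(int)
v,u=np.mgrid[0:400,0:640]
m=(W[...,0]>.53)&(W[...,0]<.66)&(abs(W[...,1]-.301)<.02)&(W[...,2]>.1)&(W[...,2]<.2)
q=W[m];print('rod',len(q),np.polyfit(q[:,0],q[:,2],1),np.polyfit(q[:,0],q[:,1],1),q.mean(0),q[:,0].max())
rows([([.40,.25,.135],175,3),([.4208,.0689,.135],171.9,6)])
E
```

```text
[0.44767393 0.30745022 0.13656284] [[-0.9989, 0.0458, 0.0036], [0.0458, 0.999, 0.0003], [-0.0036, 0.0005, -1.0]] 59.99704957008362 [ 0.42 -0.13 -1.1 ] [ 0.04 -0.15 -0.01]
[0.44645758390804197, 0.30750122016414916, 0.051963651615374584]
rod 95 [-0.08416704  0.20571934] [-0.0607466   0.33491897] [0.58632216 0.29930189 0.15637034] 0.6283968606392498
[[1.46, -1.98, -0.0, 0.0, 0.0, 0.8], [2.92, -3.97, -0.0, 0.0, 0.0, 1.6], [4.38, -5.95, -0.0, 0.0, 0.0, 2.4], [3.9, -8.95, -0.0, 0.0, 0.0, 2.92], [3.41, -11.95, -0.0, 0.0, 0.0, 3.43], [2.93, -14.95, -0.0, 0.0, 0.0, 3.95], [2.45, -17.95, -0.0, 0.0, 0.0, 4.47], [1.96, -20.95, -0.0, 0.0, 0.0, 4.98], [1.48, -23.95, -0.0, 0.0, 0.0, 5.5]] 9
```

Request:
carry_out(targets=[[1.5,-2,0,0,0,0.8],[2.9,-4,0,0,0,1.6],[4.4,-6,0,0,0,2.4],[3.9,-9,0,0,0,2.9],[3.4,-12,0,0,0,3.4],[2.9,-15,0,0,0,4],[2.4,-18,0,0,0,4.5],[2,-21,0,0,0,5],[1.5,-24,0,0,0,5.5],[1.5,-24,0,0,0,5.5]])

```text
t: 7.0
ee_pos: [0.4203, 0.0651, 0.1341]
tool_rot: [[-0.989, 0.145, -0.001], [0.145, 0.989, -0.003], [0.001, -0.003, -1.0]]
ft_force: [0.5, -0.1, -2.2]
grip_width: 0.0237
grip_force: 60.0
```

```bash
python3 - <<'E'
from h import *
o=observe();R=np.array(o['tool_rot']);print(o['ee_pos'],R.round(4).tolist(),np.round(o['ft_force'],2),np.round(o['wrist_torque'],2))
im,W=cloud('top');s,Ws=cloud('side')
a=cv2.resize(im[110:210,250:370],None,fx=4,fy=4,interpolation=cv2.INTER_CUBIC)
b=cv2.resize(s[160:290,200:320],None,fx=4,fy=4,interpolation=cv2.INTER_CUBIC)[:400]
save('c2',np.hstack([a[:,:400],b[:,:400]]))
v,u=np.mgrid[0:400,0:640]
c,t=np.cos(np.radians(-8.14)),np.sin(np.radians(-8.14))
L=(W[...,:2]-np.array([.693,.030]))@np.array([[c,-t],[t,c]])
m=(L[...,0]>-.2)&(L[...,0]<-.08)&(abs(L[...,1])<.02)&(W[...,2]>.13)&(W[...,2]<.17)
q=np.c_[L[m],W[m][:,2]];print(len(q),np.polyfit(q[:,0],q[:,2],1),np.polyfit(q[:,0],q[:,1],1),q.mean(0),q.max(0))
E
```

```text
[0.42026089 0.06513547 0.13408388] [[-0.9894, 0.1451, -0.0013], [0.1451, 0.9894, -0.0026], [0.0009, -0.0028, -1.0]] [ 0.48 -0.11 -2.22] [ 0.07 -0.13  0.03]
100 [-0.03802138  0.14945505] [-0.0012513  -0.00511236] [-0.14270513 -0.0049338   0.1548809 ] [-0.0955322  -0.00053055  0.16102463]
```

View pics/c2.png

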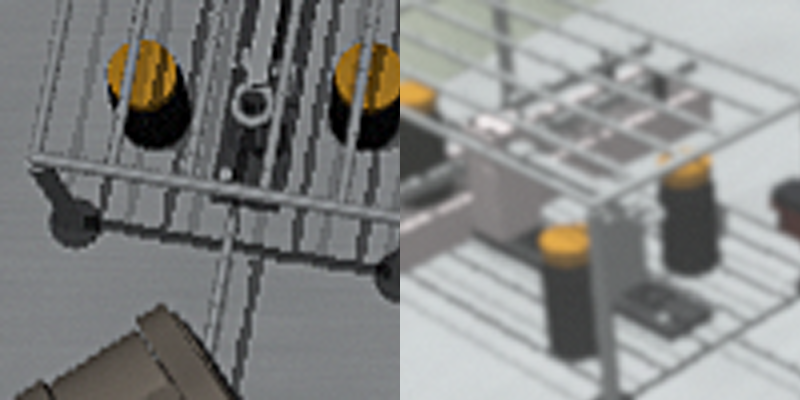

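The top crop shows the rod entering below the guard's front edge at about (232,215), slightly left of the bar line to the ring at (253,103). In the side crop the rod is hidden. By measurement the rod is about 5 mm to the right of the bar axis, so I'll shift it while going in.

Request:
carry_out(targets=[[-1,0.2,0,0,0,0],[-3,0.3,0,0,0,0],[-5,0.4,0,0,0,0],[-7,0.4,0,0,0,0],[-9,0.4,0,0,0,0],[-9.8,0.4,0,0,0,0],[-9.8,0.4,0,0,0,0],[-9.8,0.4,0,0,0,0]])

```text
t: 8.1
ee_pos: [0.5177, 0.0582, 0.1348]
tool_rot: [[-0.99, 0.14, -0.0], [0.14, 0.99, -0.002], [-0.0, -0.002, -1.0]]
ft_force: [-0.0, 0.8, -1.5]
grip_width: 0.0234
grip_force: 60.0
```

```bash
cat > look.py <<'E'
from h import *
import sys
o=observe();R=np.array(o['tool_rot']);p=np.array(o['ee_pos']);print(p.round(4),'yaw',np.degrees(np.arctan2(R[1,0],R[0,0])).round(2),'z',R[:,2].round(4),np.round(o['ft_force'],2),np.round(o['wrist_torque'],2))
c,t=np.cos(np.radians(-8.14)),np.sin(np.radians(-8.14));M=np.array([[c,-t],[t,c]]);e=np.array([.693,.030])
print('leg lane',((p[:2]-.177*R[:2,0]-e)@M).round(4),'axis z at leg',p[2]+.0187-.177*R[2,0])
im,W=cloud('top');L=(W[...,:2]-e)@M
m=(L[...,0]>-.17)&(L[...,0]<.03)&(abs(L[...,1])<.02)&(W[...,2]>.075)&(W[...,2]<.17)
m[:,:290]=0
q=np.c_[L[m],W[m][:,2]]
b=np.arange(-.17,.04,.01)
for i in range(len(b)-1):
    k=q[(q[:,0]>=b[i])&(q[:,0]<b[i+1])&(abs(q[:,1])<.02)]
    if len(k):print(b[i].round(3),len(k),k[:,1].mean().round(4),np.percentile(k[:,2],[10,50,90]).round(4))
if len(sys.argv)>1: save(sys.argv[1],cv2.resize(im[90:190,260:360],None,fx=5,fy=5,interpolation=cv2.INTER_CUBIC))
E
python3 look.py c3
```

```text
[0.5177 0.0582 0.1348] yaw 171.95 z [-1.0e-04 -1.6e-03 -1.0e+00] [-0.01  0.85 -1.48] [ 0.05 -0.17 -0.01]
leg lane [-0.0006  0.0034] axis z at leg 0.15355026633572091
-0.06 6 0.0021 [0.1545 0.1575 0.1598]
-0.05 10 0.0029 [0.1531 0.156  0.1574]
-0.04 10 0.0027 [0.1544 0.156  0.1589]
-0.03 9 0.0033 [0.1526 0.1549 0.1568]
-0.02 22 -0.0002 [0.1035 0.1524 0.1575]
-0.01 29 -0.0008 [0.1034 0.1064 0.1589]
0.0 15 0.0003 [0.1016 0.105  0.1345]
0.01 23 -0.0023 [0.1044 0.1076 0.1131]
0.02 22 0.0005 [0.0893 0.1086 0.1113]
```

View pics/c3.png

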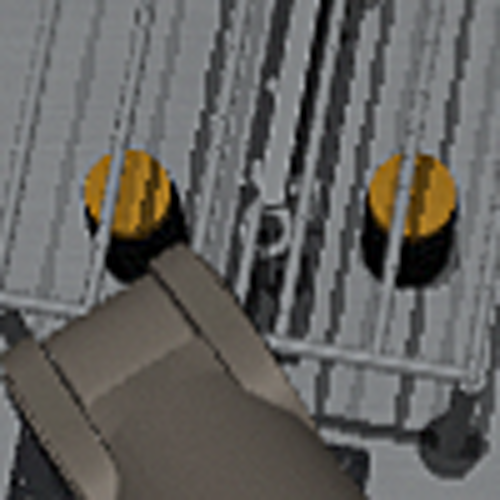

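The picture shows the arm over the left part and the hook end lying over the ring near (265,225). By depth the rod ends at about the eye in x and sits about 3 mm left of it, so I'll shift it -3 mm and lower carefully.

Request:
carry_out(targets=[[0,-0.3,0,0,0,0],[0,-0.3,0.4,0,0,0],[0,-0.3,0.8,0,0,0],[0,-0.3,1.1,0,0,0],[0,-0.3,1.4,0,0,0],[0,-0.3,1.4,0,0,0]])

```text
t: 8.9
ee_pos: [0.5178, 0.0548, 0.1207]
tool_rot: [[-0.99, 0.141, 0.0], [0.141, 0.99, -0.001], [-0.0, -0.001, -1.0]]
ft_force: [-0.1, 0.1, -1.9]
grip_width: 0.0236
grip_force: 60.0
```

```bash
python3 look.py
```

```text
[0.5178 0.0548 0.1207] yaw 171.9 z [ 1.0e-04 -1.4e-03 -1.0e+00] [-0.15  0.14 -1.91] [ 0.02 -0.17 -0.03]
leg lane [ 0.0001 -0.0001] axis z at leg 0.1394378322372423
-0.06 4 -0.0029 [0.1415 0.1422 0.1436]
-0.05 10 -0.0005 [0.1394 0.1416 0.1442]
-0.04 10 -0.0005 [0.1385 0.1407 0.1453]
-0.03 8 -0.0008 [0.1375 0.1402 0.1431]
-0.02 18 -0.0014 [0.1041 0.139  0.1449]
-0.01 30 -0.0002 [0.104  0.1066 0.1422]
0.0 20 0.0009 [0.1046 0.107  0.1407]
0.01 26 -0.0005 [0.1034 0.107  0.113 ]
0.02 24 0.0005 [0.0896 0.1095 0.1129]
```

Request:
carry_out(targets=[[0,0,0.3,0,0,0],[0,0,0.6,0,0,0],[0,0,0.9,0,0,0],[0,0,1.2,0,0,0],[0,0,1.5,0,0,0],[0,0,1.8,0,0,0],[0,0,2.0,0,0,0],[0,0,2.0,0,0,0]])

```text
t: 9.95
ee_pos: [0.5179, 0.0548, 0.1008]
tool_rot: [[-0.99, 0.141, 0.0], [0.141, 0.99, -0.001], [-0.0, -0.001, -1.0]]
ft_force: [1.2, 0.3, -2.4]
grip_width: 0.0237
grip_force: 60.0
```

```bash
python3 look.py
```

```text
[0.5179 0.0548 0.1008] yaw 171.9 z [ 3.0e-04 -1.4e-03 -1.0e+00] [ 1.15  0.31 -2.41] [ 0.07 -0.14 -0.05]
leg lane [ 0.0002 -0.0002] axis z at leg 0.11960758954081406
-0.06 5 -0.0022 [0.1212 0.1215 0.1233]
-0.05 10 -0.0009 [0.1204 0.1228 0.1238]
-0.04 7 -0.0004 [0.1184 0.1224 0.1251]
-0.03 11 -0.0003 [0.1195 0.1223 0.1237]
-0.02 18 -0.001 [0.1034 0.1084 0.1231]
-0.01 30 -0.0004 [0.1039 0.1064 0.1226]
0.0 21 0.0025 [0.1029 0.1062 0.1086]
0.01 29 -0.0008 [0.1027 0.1069 0.1125]
0.02 24 -0.0013 [0.089  0.1094 0.1125]
```

Request:
carry_out(targets=[[0,0,0.3,0,0,0],[0,0,0.6,0,0,0],[0,0,0.75,0,0,0],[0,0,0.75,0,0,0],[0,0,0.75,0,0,0]])

```text
t: 10.62
ee_pos: [0.5181, 0.0548, 0.0935]
tool_rot: [[-0.99, 0.141, 0.001], [0.141, 0.99, -0.001], [-0.001, -0.001, -1.0]]
ft_force: [-0.1, -0.3, -2.7]
grip_width: 0.0239
grip_force: 60.0
```

Request:
carry_out(targets=[[0.2,0,0,0,0,0],[0.4,0,0,0,0,0],[0.6,0,0,0,0,0],[0.8,0,0,0,0,0],[1.0,0,0,0,0,0],[1.0,0,0,0,0,0],[1.0,0,0,0,0,0]])

```text
t: 11.5
ee_pos: [0.5082, 0.0562, 0.0935]
tool_rot: [[-0.99, 0.141, 0.001], [0.141, 0.99, -0.001], [-0.001, -0.001, -1.0]]
ft_force: [3.5, -0.4, -2.2]
grip_width: 0.0237
grip_force: 60.0
```

```bash
python3 look.py
```

```text
[0.5082 0.0562 0.0935] yaw 171.9 z [ 8.0e-04 -1.4e-03 -1.0e+00] [ 3.47 -0.45 -2.15] [-0.05 -0.84 -0.01]
leg lane [-0.0096 -0.0001] axis z at leg 0.11240996860644095
-0.07 2 0.0006 [0.1152 0.1159 0.1165]
-0.06 9 -0.0004 [0.11   0.1132 0.1159]
-0.05 9 -0.001 [0.1121 0.1149 0.1176]
-0.04 9 -0.0008 [0.1096 0.1148 0.1182]
-0.03 12 -0.0008 [0.1132 0.1154 0.1164]
-0.02 32 -0.0006 [0.1026 0.1071 0.1145]
-0.01 18 0.0009 [0.1034 0.1066 0.1124]
0.0 25 0.0006 [0.1032 0.1053 0.11  ]
0.01 23 -0.0007 [0.1058 0.1103 0.1136]
0.02 20 0.0031 [0.0845 0.1089 0.1126]
```

Request:
carry_out(targets=[[0.3,0,0.1,0,0,0],[0.6,0,0.2,0,0,0],[0.9,0,0.2,0,0,0],[1.2,0,0.2,0,0,0],[1.5,0,0.2,0,0,0],[1.5,0,0.2,0,0,0]])

```text
t: 12.3
ee_pos: [0.4946, 0.0583, 0.0922]
tool_rot: [[-0.99, 0.141, 0.004], [0.141, 0.99, -0.001], [-0.004, -0.001, -1.0]]
ft_force: [5.5, -1.0, -0.6]
grip_width: 0.0239
grip_force: 60.0
```

```bash
python3 look.py
```

```text
[0.4946 0.0583 0.0922] yaw 171.88 z [ 0.0037 -0.0011 -1.    ] [ 5.45 -1.   -0.6 ] [-0.25 -1.55 -0.09]
leg lane [-0.0234  0.    ] axis z at leg 0.11152192806486223
-0.1 2 -0.0019 [0.1137 0.1148 0.1159]
-0.09 8 -0.0005 [0.1133 0.1142 0.1181]
-0.08 7 -0.0011 [0.11   0.1123 0.1172]
-0.07 1 0.0021 [0.1151 0.1151 0.1151]
-0.06 10 -0.0005 [0.1127 0.1149 0.1161]
-0.05 9 -0.0009 [0.1113 0.1147 0.1163]
-0.04 15 -0.0006 [0.1035 0.1107 0.1159]
-0.03 32 0.0006 [0.1039 0.107  0.1142]
-0.02 19 0.0005 [0.102  0.1056 0.1075]
-0.01 26 -0.0004 [0.1031 0.1065 0.1128]
0.0 19 -0.0006 [0.1071 0.1108 0.1132]
0.01 22 -0.0006 [0.1067 0.1098 0.1124]
0.02 21 -0.001 [0.0873 0.1089 0.1131]
```

Request:
carry_out(targets=[[0.3,0,0,0,0,0],[0.6,0,0,0,0,0],[0.9,0,0,0,0,0],[1.2,0,0,0,0,0],[1.5,0,0,0,0,0],[1.8,0,0,0,0,0],[1.8,0,0,0,0,0]])

```text
t: 13.22
ee_pos: [0.4771, 0.0608, 0.0922]
tool_rot: [[-0.99, 0.141, 0.004], [0.141, 0.99, -0.001], [-0.004, -0.0, -1.0]]
ft_force: [7.1, -1.5, -0.8]
grip_width: 0.0238
grip_force: 60.0
```

Request:
carry_out(targets=[[0.2,0,0,0,0,0],[0.4,0,0,0,0,0],[0.6,0,0.05,0,0,0],[0.6,0,0.05,0,0,0]])

```text
t: 13.72
ee_pos: [0.4717, 0.0617, 0.0918]
tool_rot: [[-0.99, 0.142, 0.005], [0.142, 0.99, -0.001], [-0.005, -0.0, -1.0]]
ft_force: [7.9, -1.5, -1.2]
grip_width: 0.0235
grip_force: 60.0
```

```bash
python3 look.py
```

```text
[0.4717 0.0617 0.0918] yaw 171.86 z [ 5.e-03 -8.e-04 -1.e+00] [ 7.93 -1.47 -1.18] [-0.32 -1.9  -0.08]
leg lane [-0.0466  0.0001] axis z at leg 0.11139476555646388
-0.13 3 -0.0023 [0.1124 0.1152 0.1161]
-0.12 9 -0.0004 [0.1108 0.1129 0.1166]
-0.11 9 -0.0007 [0.1115 0.1136 0.1151]
-0.1 10 -0.0003 [0.1092 0.1145 0.1158]
-0.09 8 -0.0004 [0.1121 0.1157 0.1165]
-0.08 7 -0.0013 [0.1124 0.114  0.1186]
-0.07 1 0.0022 [0.1137 0.1137 0.1137]
-0.06 21 -0.0018 [0.1027 0.1082 0.1168]
-0.05 27 -0.0001 [0.102  0.1061 0.1132]
-0.04 18 0.0022 [0.1028 0.1048 0.1075]
-0.03 29 -0.0009 [0.102  0.1073 0.1105]
-0.02 20 -0.0002 [0.1073 0.1101 0.1128]
-0.01 20 -0.0009 [0.1072 0.1111 0.1126]
0.0 15 -0.0017 [0.1073 0.1108 0.113 ]
0.01 19 -0.0002 [0.1078 0.1104 0.1139]
0.02 20 -0.0015 [0.0848 0.1102 0.1128]
```

Request:
carry_out(targets=[[0,0,0.15,0,0,0],[0.1,0,0.15,0,0,0],[0.2,0,0.15,0,0,0],[0.3,0,0.15,0,0,0],[0.3,0,0.15,0,0,0]])

```text
t: 14.4
ee_pos: [0.4678, 0.0621, 0.0899]
tool_rot: [[-0.99, 0.141, 0.003], [0.141, 0.99, -0.001], [-0.003, -0.001, -1.0]]
ft_force: [6.0, -1.9, -2.5]
grip_width: 0.0236
grip_force: 60.0
```

Request:
carry_out(targets=[[0.1,0,0.05,0,0,0],[0.2,0,0.05,0,0,0],[0.2,0,0.05,0,0,0]])

```text
t: 14.78
ee_pos: [0.4666, 0.0624, 0.0896]
tool_rot: [[-0.99, 0.141, 0.004], [0.141, 0.99, -0.001], [-0.004, -0.0, -1.0]]
ft_force: [9.0, -1.2, -3.2]
grip_width: 0.0236
grip_force: 60.0
```

Request:
carry_out(targets=[[0.1,0,0,0,0,0],[0.2,0,0,0,0,0],[0.2,0,0,0,0,0]])

```text
t: 15.15
ee_pos: [0.4663, 0.0625, 0.09]
tool_rot: [[-0.99, 0.142, 0.007], [0.142, 0.99, -0.0], [-0.007, 0.001, -1.0]]
ft_force: [12.8, -2.3, -4.9]
grip_width: 0.0237
grip_force: 60.0
```

Request:
carry_out(targets=[[0.1,0,0,0,0,0],[0.2,0,0,0,0,0],[0.2,0,0,0,0,0]])

```text
t: 15.52
ee_pos: [0.466, 0.0628, 0.0905]
tool_rot: [[-0.99, 0.143, 0.01], [0.143, 0.99, 0.001], [-0.01, 0.002, -1.0]]
ft_force: [16.0, -2.7, -4.8]
grip_width: 0.0239
grip_force: 60.0
```

```bash
python3 look.py
```

```text
[0.466  0.0628 0.0905] yaw 171.79 z [ 1.030e-02  5.000e-04 -9.999e-01] [15.96 -2.7  -4.81] [-0.52 -3.3  -0.05]
leg lane [-0.0523  0.0002] axis z at leg 0.1110321666714403
-0.14 4 -0.0018 [0.113  0.1136 0.1144]
-0.13 9 -0.0005 [0.1083 0.1112 0.1141]
-0.12 10 -0.0003 [0.1114 0.1129 0.1153]
-0.11 9 -0.0006 [0.1115 0.1124 0.1148]
-0.1 10 -0.0007 [0.1106 0.1119 0.1157]
-0.09 8 -0.0001 [0.1094 0.1125 0.116 ]
-0.08 8 -0.0011 [0.1097 0.1126 0.1147]
-0.07 1 -0.0007 [0.1149 0.1149 0.1149]
-0.06 28 -0.0 [0.1033 0.1061 0.113 ]
-0.05 16 0.0014 [0.1011 0.103  0.1061]
-0.04 31 0.0003 [0.1008 0.1038 0.1069]
-0.03 20 -0.0017 [0.1055 0.1095 0.113 ]
-0.02 19 -0.0003 [0.1076 0.1092 0.111 ]
-0.01 21 -0.0011 [0.1057 0.1092 0.1131]
0.0 16 -0.0009 [0.1062 0.1072 0.1116]
0.01 21 -0.0007 [0.1064 0.11   0.1136]
0.02 19 -0.0007 [0.1011 0.1076 0.1113]
```

Request:
carry_out(targets=[[-0.1,0,0,0,0,0],[-0.25,0,0,0,0,0],[-0.4,0,0.1,0,0,0],[-0.4,0,0.1,0,0,0]])

```text
t: 16.08
ee_pos: [0.4666, 0.0624, 0.0886]
tool_rot: [[-0.99, 0.142, 0.004], [0.142, 0.99, -0.001], [-0.004, -0.0, -1.0]]
ft_force: [7.6, -0.6, -3.5]
grip_width: 0.0233
grip_force: 60.0
```

```bash
python3 look.py
```

```text
[0.4666 0.0624 0.0886] yaw 171.86 z [ 4.3e-03 -6.0e-04 -1.0e+00] [ 7.58 -0.6  -3.54] [-0.23 -1.87 -0.03]
leg lane [-0.0517  0.    ] axis z at leg 0.10801699080833531
-0.14 1 -0.0015 [0.1113 0.1113 0.1113]
-0.13 10 -0.0007 [0.1075 0.1094 0.1123]
-0.12 10 -0.0009 [0.1091 0.1118 0.1136]
-0.11 9 -0.0004 [0.1084 0.1093 0.112 ]
-0.1 9 -0.0009 [0.1081 0.1112 0.1124]
-0.09 10 -0.0005 [0.1065 0.1097 0.112 ]
-0.08 7 -0.0009 [0.1079 0.11   0.1118]
-0.06 28 0.0003 [0.0996 0.104  0.111 ]
-0.05 16 0.0022 [0.0989 0.1005 0.1052]
-0.04 26 -0.0019 [0.0988 0.1023 0.1059]
-0.03 22 -0.001 [0.1011 0.106  0.1091]
-0.02 16 -0.0009 [0.1053 0.1077 0.1097]
-0.01 21 -0.0006 [0.1044 0.1068 0.1105]
0.0 18 -0.0003 [0.1041 0.1074 0.1097]
0.01 21 -0.0015 [0.1031 0.1075 0.1098]
0.02 26 -0.0003 [0.0886 0.1068 0.1094]
```

Request:
carry_out(targets=[[0,0,0.2,0,0,0],[0,0,0.4,0,0,0],[0,0,0.6,0,0,0],[0,0,0.6,0,0,0]])

```text
t: 16.62
ee_pos: [0.4666, 0.0624, 0.0826]
tool_rot: [[-0.99, 0.142, 0.004], [0.142, 0.99, -0.001], [-0.004, -0.0, -1.0]]
ft_force: [8.0, -0.6, -1.7]
grip_width: 0.0236
grip_force: 60.0
```

```bash
python3 look.py
```

```text
[0.4666 0.0624 0.0826] yaw 171.86 z [ 4.3e-03 -7.0e-04 -1.0e+00] [ 8.03 -0.58 -1.7 ] [-0.33 -1.86 -0.02]
leg lane [-0.0517  0.    ] axis z at leg 0.10203654801506598
-0.14 3 -0.0024 [0.1028 0.1058 0.1088]
-0.13 9 -0.0007 [0.1027 0.105  0.1065]
-0.12 8 -0.0008 [0.1026 0.1053 0.1066]
-0.11 9 0.0001 [0.1013 0.1046 0.1068]
-0.1 10 -0.0007 [0.1024 0.1054 0.1074]
-0.09 8 -0.001 [0.1005 0.1034 0.104 ]
-0.08 9 -0.0002 [0.1027 0.1048 0.1083]
-0.06 24 -0.0013 [0.0937 0.098  0.1046]
-0.05 14 0.0025 [0.0949 0.097  0.1002]
-0.04 27 -0.0004 [0.0947 0.0984 0.1037]
-0.03 21 -0.0011 [0.098  0.1016 0.105 ]
-0.02 18 -0.0013 [0.1012 0.1038 0.1062]
-0.01 19 -0.0006 [0.0977 0.1027 0.1052]
0.0 18 -0.0004 [0.0993 0.1024 0.1063]
0.01 21 -0.001 [0.1028 0.1045 0.1062]
0.02 28 0.0008 [0.0844 0.1023 0.1068]
```

Request:
carry_out(targets=[[0,0,0.15,0,0,0],[0,0,0.3,0,0,0],[0,0,0.4,0,0,0],[0,0,0.5,0,0,0],[0,0,0.5,0,0,0]])

```text
t: 17.3
ee_pos: [0.4669, 0.0624, 0.0777]
tool_rot: [[-0.99, 0.141, 0.005], [0.141, 0.99, -0.001], [-0.005, 0.0, -1.0]]
ft_force: [8.2, -0.9, -0.2]
grip_width: 0.0236
grip_force: 60.0
```

```bash
python3 look.py
```

```text
[0.4669 0.0624 0.0777] yaw 171.87 z [ 4.8e-03 -7.0e-04 -1.0e+00] [ 8.22 -0.89 -0.2 ] [-0.26 -1.91 -0.09]
leg lane [-0.0515  0.0001] axis z at leg 0.09726582612743784
-0.14 3 -0.0032 [0.0972 0.1015 0.1023]
-0.13 10 0.0001 [0.0974 0.0992 0.1017]
-0.12 10 -0.0008 [0.0948 0.0992 0.1014]
-0.11 8 -0.0008 [0.0975 0.1019 0.104 ]
-0.1 10 -0.0001 [0.0958 0.0989 0.1011]
-0.09 10 -0.0009 [0.0983 0.0995 0.1007]
-0.08 8 -0.0002 [0.0974 0.0989 0.1022]
-0.06 20 0.0003 [0.0887 0.0924 0.1014]
-0.05 17 0.0005 [0.0877 0.092  0.0945]
-0.04 28 -0.0005 [0.0915 0.0943 0.0979]
-0.03 21 -0.0006 [0.0962 0.0997 0.1026]
-0.02 18 -0.0007 [0.0975 0.0996 0.1029]
-0.01 19 -0.0012 [0.0965 0.1007 0.1038]
0.0 18 0.0 [0.0983 0.1003 0.103 ]
0.01 22 -0.0012 [0.0966 0.1013 0.1045]
0.02 22 0.0017 [0.0807 0.1016 0.1052]
```

Request:
carry_out(targets=[[-0.1,0,0,0,0,0],[-0.2,0,0,0,0,0],[-0.3,0,0,0,0,0],[-0.4,0,0,0,0,0],[-0.5,0,0,0,0,0],[-0.5,0,0,0,0,0]])

```text
t: 18.1
ee_pos: [0.4705, 0.0617, 0.0773]
tool_rot: [[-0.99, 0.141, 0.002], [0.141, 0.99, -0.001], [-0.003, -0.001, -1.0]]
ft_force: [6.2, -1.0, -2.0]
grip_width: 0.0235
grip_force: 60.0
```

```bash
python3 look.py
```

```text
[0.4705 0.0617 0.0773] yaw 171.88 z [ 0.0024 -0.001  -1.    ] [ 6.2  -0.99 -2.02] [-0.2  -1.38 -0.04]
leg lane [-0.0478 -0.0001] axis z at leg 0.09642709684849672
-0.13 4 -0.002 [0.0971 0.0977 0.0996]
-0.12 11 -0.0006 [0.0965 0.0981 0.0998]
-0.11 8 -0.0007 [0.0963 0.0997 0.1015]
-0.1 10 -0.0005 [0.0966 0.0999 0.1022]
-0.09 8 -0.0011 [0.0981 0.0987 0.1005]
-0.08 9 -0.0001 [0.0951 0.0984 0.1017]
-0.06 18 -0.0008 [0.0874 0.0924 0.1012]
-0.05 25 0.0017 [0.0869 0.0918 0.0975]
-0.04 22 0.0007 [0.0895 0.0921 0.0945]
-0.03 25 -0.0009 [0.0929 0.0968 0.1001]
-0.02 19 -0.0006 [0.095  0.098  0.0999]
-0.01 20 -0.0012 [0.0928 0.0996 0.1025]
0.0 16 -0.0008 [0.097  0.0997 0.1033]
0.01 22 -0.0011 [0.0958 0.1006 0.1033]
0.02 25 0.0014 [0.0828 0.1021 0.1049]
```

Still following; easing on.

Request:
carry_out(targets=[[-0.1,0,0,0,0,0],[-0.2,0,0,0,0,0],[-0.3,0,0,0,0,0],[-0.3,0,0,0,0,0]])

```text
t: 18.65
ee_pos: [0.4716, 0.0612, 0.0766]
tool_rot: [[-0.99, 0.141, -0.001], [0.141, 0.99, -0.002], [0.001, -0.002, -1.0]]
ft_force: [-0.1, 0.1, -0.5]
grip_width: 0.0241
grip_force: 60.0
```

Request:
carry_out(targets=[[-0.1,0,0,0,0,0],[-0.2,0,0,0,0,0],[-0.2,0,0,0,0,0]])

```text
t: 19.02
ee_pos: [0.4745, 0.0608, 0.0769]
tool_rot: [[-0.99, 0.141, 0.0], [0.141, 0.99, -0.001], [-0.001, -0.001, -1.0]]
ft_force: [-0.6, 0.6, -1.6]
grip_width: 0.0238
grip_force: 60.0
```

```bash
python3 look.py
```

```text
[0.4745 0.0608 0.0769] yaw 171.89 z [ 4.0e-04 -1.5e-03 -1.0e+00] [-0.59  0.6  -1.64] [ 0.09 -0.15  0.05]
leg lane [-0.0437 -0.0003] axis z at leg 0.09569732731520145
-0.12 10 -0.001 [0.0956 0.099  0.1013]
-0.11 8 -0.0013 [0.0945 0.0974 0.1006]
-0.1 9 -0.0005 [0.0979 0.0997 0.1011]
-0.09 10 -0.0009 [0.0942 0.0981 0.1026]
-0.08 8 -0.0008 [0.094  0.0963 0.099 ]
-0.06 21 -0.0002 [0.0869 0.0926 0.0997]
-0.05 25 0.001 [0.0878 0.0921 0.0983]
-0.04 21 0.0009 [0.0885 0.0908 0.0933]
-0.03 24 -0.0016 [0.0891 0.0957 0.1   ]
-0.02 20 0.0002 [0.0961 0.099  0.1018]
-0.01 21 -0.0015 [0.0967 0.0999 0.1029]
0.0 17 -0.0015 [0.0974 0.1003 0.1042]
0.01 21 -0.0005 [0.098  0.101  0.1048]
0.02 23 -0.0017 [0.0847 0.0998 0.1029]
```

Request:
carry_out(targets=[[-0.2,0,0,0,0,0],[-0.2,0,-0.3,0,0,0],[-0.2,0,-0.7,0,0,0],[-0.2,0,-1,0,0,0],[-0.2,0,-1,0,0,0]])

```text
t: 19.7
ee_pos: [0.4767, 0.0607, 0.0873]
tool_rot: [[-0.99, 0.141, 0.001], [0.141, 0.99, -0.001], [-0.002, -0.001, -1.0]]
ft_force: [0.7, -0.2, -1.6]
grip_width: 0.0235
grip_force: 60.0
```

```bash
python3 look.py
```

```text
[0.4767 0.0607 0.0873] yaw 171.9 z [ 0.0014 -0.0014 -1.    ] [ 0.73 -0.21 -1.6 ] [ 0.06 -0.09  0.04]
leg lane [-0.0415 -0.0001] axis z at leg 0.10628199425339512
-0.12 6 -0.0016 [0.1064 0.109  0.1114]
-0.11 9 -0.0004 [0.107  0.1095 0.1109]
-0.1 10 -0.0011 [0.1046 0.1084 0.1096]
-0.09 8 -0.0006 [0.1054 0.1094 0.1108]
-0.08 9 -0.0006 [0.1076 0.1094 0.1119]
-0.06 20 -0.0011 [0.088  0.0995 0.1107]
-0.05 29 0.0019 [0.0876 0.093  0.1098]
-0.04 25 -0.0002 [0.09   0.0923 0.0954]
-0.03 23 -0.0008 [0.0896 0.0961 0.0989]
-0.02 18 -0.0003 [0.0968 0.098  0.1004]
-0.01 22 -0.0013 [0.0941 0.0998 0.1027]
0.0 17 -0.0009 [0.0975 0.0995 0.1036]
0.01 21 -0.0009 [0.0977 0.101  0.1042]
0.02 24 0.0009 [0.0836 0.1014 0.1046]
```

Ring stays at 0.092. Lifting out.

Request:
carry_out(targets=[[0,0,-0.5,0,0,0],[0,0,-1,0,0,0],[0,0,-1.5,0,0,0],[0,0,-2,0,0,0],[0,0,-2.5,0,0,0],[0,0,-3,0,0,0],[0,0,-3.5,0,0,0],[0,0,-4.2,0,0,0],[0,0,-4.8,0,0,0],[0,0,-4.8,0,0,0]])

```text
t: 21.0
ee_pos: [0.4768, 0.0608, 0.1355]
tool_rot: [[-0.99, 0.141, 0.002], [0.141, 0.99, -0.001], [-0.002, -0.001, -1.0]]
ft_force: [-0.7, 0.0, -2.2]
grip_width: 0.0237
grip_force: 60.0
```

```bash
python3 look.py
```

```text
[0.4768 0.0608 0.1355] yaw 171.89 z [ 0.0016 -0.0014 -1.    ] [-0.67  0.02 -2.15] [ 0.04 -0.17  0.02]
leg lane [-0.0414 -0.0001] axis z at leg 0.1544932485689393
-0.12 4 -0.0026 [0.1541 0.157  0.1597]
-0.11 9 -0.0004 [0.1546 0.1573 0.1608]
-0.1 10 -0.0007 [0.1529 0.1563 0.1595]
-0.09 7 -0.0009 [0.154  0.1568 0.1602]
-0.08 3 -0.0016 [0.1593 0.1595 0.1598]
-0.07 10 -0.0 [0.1544 0.1562 0.16  ]
-0.06 20 -0.0018 [0.0878 0.1238 0.1568]
-0.05 29 -0.0004 [0.0885 0.0931 0.1572]
-0.04 19 -0.0001 [0.0891 0.0919 0.1086]
-0.03 13 -0.0049 [0.0894 0.0957 0.0993]
-0.02 19 0.0001 [0.0952 0.0992 0.1011]
-0.01 21 -0.0011 [0.0939 0.0985 0.1027]
0.0 16 -0.0015 [0.0986 0.1021 0.1043]
0.01 21 -0.0005 [0.099  0.1021 0.1039]
0.02 26 0.0015 [0.0854 0.1008 0.1046]
```

```bash
python3 - <<'E'
from h import *
o=observe();p=np.array(o['ee_pos']);print(json.load(open('home.json')))
json.dump([p.tolist(),Rdown(171.9).tolist()],open('cmd.json','w'))
u=np.array([.99,-.141]);q=p[:2]-u*.057
rows([([*q,.136],171.9,5),([.408,.17,.136],174,3)])
rows([([.40,.25,.136],175.5,3),([.4468,.3067,.136],177.4,4)])
E
```

```text
[[0.44645758390804197, 0.30750122016414916, 0.051963651615374584], 177.4]
[[1.14, 0.0, -0.02, 0.0, 0.0, 0.0], [2.28, 0.0, -0.03, 0.0, 0.0, 0.0], [3.42, 0.0, -0.05, 0.0, 0.0, 0.0], [4.56, 0.0, -0.07, 0.0, 0.0, 0.0], [5.7, 0.0, -0.09, 0.0, 0.0, 0.0], [6.57, 3.29, -0.09, 0.0, 0.0, -0.7], [7.45, 6.57, -0.09, 0.0, 0.0, -1.4], [8.32, 9.86, -0.09, 0.0, 0.0, -2.1]] 8
[[0.55, 2.62, 0.0, 0.0, 0.0, -0.5], [1.09, 5.25, 0.0, 0.0, 0.0, -1.0], [1.64, 7.87, 0.0, 0.0, 0.0, -1.5], [0.62, 9.4, 0.0, 0.0, 0.0, -1.97], [-0.39, 10.94, 0.0, 0.0, 0.0, -2.45], [-1.41, 12.47, 0.0, 0.0, 0.0, -2.92], [-2.43, 14.0, 0.0, 0.0, 0.0, -3.4]] 7
```

Request:
carry_out(targets=[[1.1,0,0,0,0,0],[2.3,0,0,0,0,0],[3.4,0,0,0,0,0],[4.6,0,0,0,0,0],[5.7,0,-0.1,0,0,0],[5.7,0,-0.1,0,0,0],[6.6,3.3,-0.1,0,0,-0.7],[7.5,6.6,-0.1,0,0,-1.4],[8.3,9.9,-0.1,0,0,-2.1]])

```text
t: 22.18
ee_pos: [0.4086, 0.1714, 0.1359]
tool_rot: [[-0.994, 0.105, 0.001], [0.105, 0.994, -0.001], [-0.001, -0.001, -1.0]]
ft_force: [0.6, 0.9, -2.1]
grip_width: 0.0236
grip_force: 60.0
```

Request:
carry_out(targets=[[0.6,2.6,0,0,0,-0.5],[1.1,5.2,0,0,0,-1],[1.6,7.9,0,0,0,-1.5],[0.6,9.4,0,0,0,-2],[-0.4,10.9,0,0,0,-2.4],[-1.4,12.5,0,0,0,-2.9],[-2.4,14,0,0,0,-3.4],[-2.4,14,0,0,0,-3.4],[-2.4,14,0,0,0,-3.4]])

```text
t: 23.3
ee_pos: [0.4468, 0.3062, 0.1352]
tool_rot: [[-0.999, 0.046, -0.0], [0.046, 0.999, -0.002], [-0.0, -0.002, -1.0]]
ft_force: [0.3, 0.1, -2.2]
grip_width: 0.0236
grip_force: 60.0
```

```bash
cat > rod.py <<'E'
from h import *
o=observe();R=np.array(o['tool_rot']);p=np.array(o['ee_pos']);print(p.round(4),'yaw',np.degrees(np.arctan2(R[1,0],R[0,0])).round(2),'z',R[:,2].round(4),np.round(o['ft_force'],2),np.round(o['wrist_torque'],2),o['joint_pos'].round(2))
im,W=cloud('top')
m=(W[...,0]>.53)&(W[...,0]<.66)&(abs(W[...,1]-.301)<.025)&(W[...,2]>.06)&(W[...,2]<.2);q=W[m]
b=np.arange(.53,.65,.015)
for i in range(len(b)-1):
    k=q[(q[:,0]>=b[i])&(q[:,0]<b[i+1])]
    if len(k):print(b[i].round(3),len(k),k[:,1].mean().round(4),np.percentile(k[:,2],[10,50,90]).round(4))
c,t=np.cos(np.radians(-8.14)),np.sin(np.radians(-8.14));M=np.array([[c,-t],[t,c]]);e=np.array([.693,.030])
L=(W[...,:2]-e)@M;k=(L[...,0]>-.062)&(L[...,0]<-.028)&(abs(L[...,1])<.018)&(W[...,2]>.075)&(W[...,2]<.12)
print('ring',k.sum(),L[k].mean(0),np.median(W[k][:,2]))
E
python3 rod.py
```

```text
[0.4468 0.3062 0.1352] yaw 177.34 z [-1.0e-04 -2.3e-03 -1.0e+00] [ 0.28  0.12 -2.23] [ 0.01 -0.13 -0.04] [-0.05  0.5  -0.85  1.91  0.47  0.94  0.4 ]
0.53 11 0.3016 [0.1533 0.1564 0.1587]
0.545 11 0.3009 [0.1526 0.1559 0.1583]
0.56 9 0.2993 [0.1525 0.157  0.1585]
0.575 11 0.2989 [0.1561 0.1566 0.158 ]
0.59 13 0.2972 [0.1546 0.1576 0.1595]
0.605 15 0.2967 [0.1536 0.1557 0.1577]
0.62 14 0.2952 [0.1249 0.1534 0.1571]
ring 65 [-0.04143025  0.00082192] 0.09129487720248908
```

Request:
carry_out(targets=[[0,0.05,1.5,0,0,0],[0,0.05,3,0,0,0],[0,0.05,4.5,0,0,0],[0,0.05,5.5,0,0,0],[0,0.05,6.2,0,0,0],[0,0.05,6.8,0,0,0],[0,0.05,7.3,0,0,0],[0,0.05,7.8,0,0,0],[0,0.05,8.1,0,0,0],[0,0.05,8.1,0,0,0]])

```text
t: 24.6
ee_pos: [0.4467, 0.3075, 0.0544]
tool_rot: [[-0.999, 0.045, 0.0], [0.045, 0.999, -0.002], [-0.001, -0.002, -1.0]]
ft_force: [0.2, 0.2, -1.6]
grip_width: 0.0237
grip_force: 60.0
```

Request:
carry_out(targets=[[0,0,0.1,0,0,0],[0,0,0.2,0,0,0],[0,0,0.2,0,0,0],[0,0,0.2,0,0,0]])

```text
t: 25.1
ee_pos: [0.4468, 0.3076, 0.0526]
tool_rot: [[-0.999, 0.045, 0.001], [0.045, 0.999, -0.001], [-0.001, -0.001, -1.0]]
ft_force: [0.7, 0.7, -2.2]
grip_width: 0.0235
grip_force: 60.0
```

```bash
python3 rod.py
```

```text
[0.4468 0.3076 0.0526] yaw 177.4 z [ 7.0e-04 -1.4e-03 -1.0e+00] [ 0.69  0.66 -2.23] [ 0.11 -0.13 -0.  ] [-0.13  0.61 -0.77  1.97  0.59  0.8   0.29]
0.53 13 0.304 [0.071  0.0747 0.0774]
0.545 14 0.3031 [0.072  0.0742 0.0763]
0.56 12 0.3032 [0.0722 0.0741 0.0757]
0.575 15 0.3022 [0.0705 0.0736 0.0759]
0.59 13 0.3016 [0.0693 0.0714 0.0744]
0.605 15 0.3009 [0.0718 0.0742 0.0762]
0.62 7 0.299 [0.0654 0.0708 0.0753]
ring 65 [-0.04142819  0.00085989] 0.09186010658810946
```

Request:
carry_out(targets=[[0,-0.05,0.1,0,0,0],[0,-0.05,0.1,0,0,0],[0,-0.05,0.15,0,0,0],[0,-0.05,0.15,0,0,0]])

```text
t: 25.65
ee_pos: [0.4468, 0.3071, 0.0516]
tool_rot: [[-0.999, 0.045, 0.001], [0.045, 0.999, -0.002], [-0.001, -0.002, -1.0]]
ft_force: [-1.4, -1.9, 4.6]
grip_width: 0.0237
grip_force: 60.0
```

Request:
carry_out(targets=[[0,0,0,0,0,0],[0,0,0,0,0,0],[0,0,0,0,0,0],[0,0,0,0,0,0],[0,0,0,0,0,0],[0,0,0,0,0,0],[0,0,0,0,0,0],[0,0,0,0,0,0]], claw=8.5)

```text
t: 26.65
ee_pos: [0.4468, 0.307, 0.0511]
tool_rot: [[-0.999, 0.046, 0.001], [0.046, 0.999, -0.001], [-0.001, -0.001, -1.0]]
ft_force: [0.6, 1.1, -0.2]
grip_width: 0.0851
grip_force: 0.0
```

Contact felt (Fz up), and the rod is released. Retreating upward.

Request:
carry_out(targets=[[0,0,-1.5,0,0,0],[0,0,-4,0,0,0],[0,0,-7,0,0,0],[0,0,-11,0,0,0],[0,0,-15,0,0,0],[0,0,-20,0,0,0],[0,0,-20,0,0,0],[0,0,-20,0,0,0]])

```text
t: 27.65
ee_pos: [0.4464, 0.3069, 0.2512]
tool_rot: [[-0.999, 0.045, 0.001], [0.045, 0.999, -0.002], [-0.001, -0.002, -1.0]]
ft_force: [0.1, 0.2, 0.3]
grip_width: 0.0851
grip_force: 0.0
```

```bash
python3 rod.py; python3 - <<'E'
from h import *
im,W=cloud('wrist');save('w2',im);im=im.astype(int);v,u=np.mgrid[0:400,0:640]
m=(u>300)&(u<350)&(v>65)&(v<240)&(W[...,2]>.073)&(W[...,2]<.1)&(im.sum(-1)<200)
q=W[m];print(len(q),np.median(q[:,2]),cv2.minAreaRect((q[:,:2]*1000).astype(np.float32)))
E
```

```text
[0.4464 0.3069 0.2512] yaw 177.4 z [ 0.001  -0.0019 -1.    ] [0.14 0.18 0.27] [ 0.   -0.18  0.04] [ 0.03  0.37 -0.94  1.8   0.33  1.14  0.51]
0.53 12 0.3027 [0.0681 0.0744 0.0769]
0.545 13 0.303 [0.0694 0.0736 0.0764]
0.56 14 0.3015 [0.0689 0.0738 0.0756]
0.575 13 0.3016 [0.0693 0.0743 0.0765]
0.59 14 0.3006 [0.0684 0.0721 0.0767]
0.605 12 0.3001 [0.0714 0.0743 0.0769]
0.62 8 0.2982 [0.0644 0.0709 0.0772]
ring 64 [-0.04159998  0.00090279] 0.09114280537315175
2337 0.0828697380628871 ((419.59295654296875, 307.8230895996094), (23.91070556640625, 178.0816650390625), 87.04666137695312)
```

View pics/w2.png

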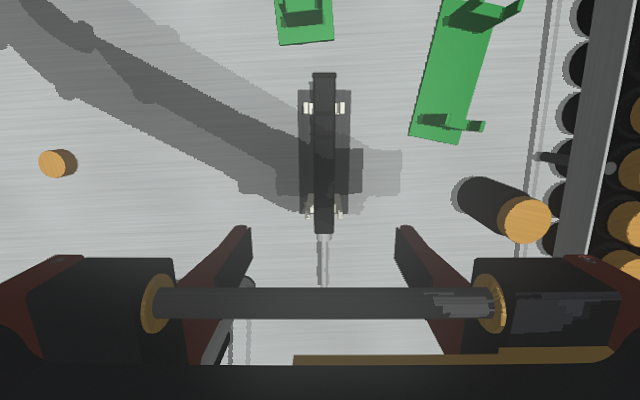

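The picture shows the rod lying in both yokes at (325,72)-(325,234), in the same pose as at the start. The fingers are open and clear, and the cap and bottle are unmoved. The ring is at 0.091 m (top surface) and drawn about 41 mm.

```bash
python3 -c "
from cell import job;print(job.job_done())"
```

```text
the job is handed in; nothing more can be done
None
```

The lane stop is set open: the bar rests by itself in its notch on the keeper, drawn about 41 mm. The rod is back in both yokes and released, and the job is handed in. The hand-in gave no verdict, and pull on the bar peaked at about 16 N (limit 20 N).

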